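# Fish the keyhole plate out of the drainer gap and lock it on its rail

## Task

The keyhole plate for the strainer stand has slipped into the narrow gap between the draining board and its kerb: pull it out by its exposed top edge, lay it flat on the bench top and let go. Then take it again, lower it over the two screw heads on the grey rail and slide it along until both screws are fully home in the narrow ends of the keyholes, lying flat on the rail. Leave everything else where it stands.

Things in the scene. Friction and masses are not known exactly. Their poses are not given: they have to be found in the camera images.
- plate_center (a point): Centre of the loose keyhole plate: bare aluminium, 130 long (its x) x 8 thick (its y) x 50 wide (its z) mm, 0.12 kg. At the start it stands on a long edge on the bench in the gap, z up, its top edge 18 mm above the gap's top. It may be mounted with either face up and either way round.
- plate: The same plate; origin 25 mm in -z from plate_center, same axes. Two keyholes go through its 8 mm thickness on the centre line of its width: openings 19 mm across centred at x = -45 and x = +25 mm, each running into a slot 11 mm wide toward +x; a screw is locked when its axis is 20 mm in +x of the opening's centre. Solid between x = -19 and +15 mm.
- slot_a (a point): Locked position of a screw in the first keyhole's slot: on the plate at x = -25 mm from plate_center, mid-thickness.
- slot_b (a point): Locked position of a screw in the second keyhole's slot: at x = +45 mm from plate_center, mid-thickness.
- gap (a point): Middle of the gap at its top. The gap is 10.5 mm wide, 32 mm deep down to the bench, 240 mm long along this point's x. On its +y side is the fixed dark steel draining board (240 x 150 x 32 mm high, black drain slots; a cup stands on it 100 to 115 mm from the gap), on its -y side a fixed white plastic kerb (240 x 32 x 32 mm high).
- rail: Fixed grey-painted mounting rail on the bench, 180 long (its x) x 30 wide x 30 mm high, with a thin 4 mm foot plate under each end (70 mm wide, the outer 24 mm of the length); origin at the centre of its underside, z up. The bench between the rail and the kerb, 0.49 to 0.63 m straight ahead of the robot and 70 mm to either side, is always clear.
- screw_1 (a point): First of two upright steel headed screws, 35 mm toward the rail's -x. Shank 8 mm diameter, 10.5 mm from the rail's top to the head; head 14 mm diameter, 4 mm high, coned, its top 44 mm above the bench. This point lies on the axis 34 mm above the bench, 4 mm above the rail's top: the middle of the plate's thickness when it rests on the rail.
- screw_2 (a point): Second screw, the same, 35 mm toward the rail's +x (70 mm between the two axes).
- beaker_big: Bystander: glass beaker, 90 mm across, 120 mm high; origin at the centre of its underside.
- beaker_small: Bystander: glass beaker, 70 mm across, 90 mm high; origin at the centre of its underside.
- jar: Bystander: amber jar with a lid, 48 mm across, 85 mm high; origin at the centre of its underside.
- collar: Bystander: brass ring lying flat, 66 mm across, 14 mm high; origin at the centre of its underside.
- strip: Bystander: plain aluminium strip without holes, 140 x 30 x 5 mm, lying flat; origin at the centre of its underside.
- spatula: Bystander: metal spatula with a wooden handle lying flat, 140 mm long along its x.
- cup: Bystander: white ceramic cup, 60 mm across, 60 mm high, standing on the draining board; origin at the centre of its underside.
Things that resemble listed ones, but are neither listed nor needed, are in the scene too. What is shaped like the plate but green is not meant.

How it is judged:
By the outcome, as a careful person would: the job done as asked, in the order asked, and still so for the second after the job is handed in, with the robot touching nothing.
It also fails if it takes over 61 s, if anything falls off the work surface, if the arm or the gripper's body presses on something with over 40 N, if the wrist force passes 120 N, or if a joint passes its speed limit or range.

## Robot

A 6-joint arm with a two-finger parallel gripper is mounted at the origin on the work surface. World frame = base frame: x ahead of the robot, y to its left, z up, the work surface at z = 0. Lengths are in m, angles in rad, forces in N, time in s.
With the tool pointing down it reaches from about 0.25 to 0.775 m from the base axis. Payload 4 kg.
Tool frame: the origin (TCP) lies between the finger pads; the fingertips stand 8 mm ahead of it and the grasp point (between the pads) lies 11 mm behind it (r.tips_ahead is the distance from the TCP to the fingertips, in m); z points along the fingers, y is the line along which they close (so a half turn about z gives the same grasp; the last joint's range is limited). The gripper opens to 94 mm and grips with 3 to 60 N. Pads are 16 mm wide; open, the fingers measure 119 mm over their backs; the gripper's body (75 mm by 177 mm) begins 78 mm behind the grasp point.
Start: joints at [1.148, 0.087, 1.371, -0, 1.684, -0.103], TCP at [0.173, 0.522, 0.214] pointing down, gripper open.
Joint ranges: [-3.1, 3.1], [-0.76, 2.03], [0.27, 2.55], [-1.08, 4.22], [0.17, 2.65], [-2.57, 2.57]. Speed limits (rad/s): [2.79, 2.79, 3.14, 3.14, 3.14, 3.14].

## Interface

Orientations are given as a unit quaternion [x, y, z, w].
In Python, from plant import r gives the robot as it stands. Calls block until the motion is done:
- r.reach(position, orientation): joint-space move of the TCP to a pose.
- r.servo_line(position, feed=0.15, frame=None, stop_force=None): straight line of the TCP; frame=None keeps the orientation; feed is the mean speed in m/s. With stop_force (N) it stops when the force on the tool has changed by that much, and returns True; else False.
- r.move_j(angles): joint-space move.
- r.grip(opening, grasp_force=None): finger opening in m; grasp_force is the grip in N (None keeps the last); returns when the fingers have stopped.
- r.hold(seconds).
- r.ik(position, orientation): joint angles nearest the present ones, or None.
- r.capture(name): name is "scene" or "top" or "wrist"; returns the picture (420x560x3 uint8, red, green, blue); there is no depth.
- r.camera_info(name): a dict with "fx", "fy", "cx", "cy" (pixels), "view" (4x4, takes a point from world to camera coordinates); the wrist camera has in their place "tool_from_camera" (4x4, takes a point from camera to tool coordinates, whose origin is the TCP and whose axes are the flange's). Camera axes: x right, y down, z forward; pixel columns grow to the right and rows downward; lengths in m; the calibration is good to about 2 mm. A picture is of the moment at which its call begins: read the wrist's pose just before it. camera_info takes no time and is no camera call.
A pose or a line that the arm cannot do raises r.IKError and nothing moves.
- r.job_done(): hands the job in; it is judged then, once.
Readings, each from a call of its own:
- r.get_clock(): time.
- r.get_qpos(): joint angles.
- r.get_qd(): joint speeds.
- r.get_effort(): joint torques, N m.
- r.get_tcp_pos(): TCP position.
- r.get_orientation(): TCP orientation.
- r.get_wrist_force(): force on the tool from outside, world axes, zero at the start.
- r.get_ft_torque(): the same for the moment, N m.
- r.get_width(): finger opening in m.
- r.get_gripper_force(): force on a finger pad.
Only numpy, scipy, OpenCV 4.12 (cv2) and the standard library are available. Lean on these libraries where they do the work, as an engineer would, in place of code of your own. Each camera call takes 0.05 s, during which the arm holds its last target. There are 200 camera calls.

## Working session

There is one attempt and no reset: what is moved stays moved. The work goes in short steps, each a Python script; the robot and the scene stay as the last script left them, time stands still between calls to the robot, and variables do not carry over. Pictures are saved under pics/ and viewed, at most 10 in all, crops included, and the job is handed in when it is done.

```bash
ls; mkdir -p pics
python3 - <<'E'
from plant import r
import cv2
for n in("scene","top"):
    cv2.imwrite(f"pics/{n}0.png",r.capture(n)[:,:,::-1]); i=r.camera_info(n); print(n,i)
print(r.camera_info("wrist"),r.get_clock(),r.get_orientation())
E
```

```text
pics
scene {'fx': 450.60938277113246, 'fy': 450.60938277113246, 'cx': 274.2187593046254, 'cy': 214.0006357216124, 'view': array([[ 0.41284966,  0.91056069, -0.02084202, -0.29015225],
       [ 0.59118659, -0.2853122 , -0.75438409, -0.24369098],
       [-0.69285898,  0.29912569, -0.65610232,  1.47641465],
       [ 0.        ,  0.        ,  0.        ,  1.        ]])}
top {'fx': 391.5958895961036, 'fy': 391.5958895961036, 'cx': 280.26699693095026, 'cy': 208.60993189519976, 'view': array([[-0.01493186, -0.99972319, -0.01818187,  0.10446281],
       [-0.98043574,  0.01820833, -0.19599545,  0.52520298],
       [ 0.19627226,  0.01489958, -0.98043623,  1.03321727],
       [ 0.        ,  0.        ,  0.        ,  1.        ]])}
{'fx': 359.7441691790512, 'fy': 359.7441691790512, 'cx': 283.23144690916524, 'cy': 210.69031672855905, 'tool_from_camera': array([[-1.57220858e-04, -9.57303780e-01, -2.89083808e-01,
         8.53403935e-02],
       [ 9.99999739e-01, -3.54183939e-04,  6.29024529e-04,
         1.63407652e-03],
       [-7.04556401e-04, -2.89083634e-01,  9.57303586e-01,
        -1.70976725e-01],
       [ 0.00000000e+00,  0.00000000e+00,  0.00000000e+00,
         1.00000000e+00]])} 0.1 [ 1.59231115e-01  9.87240863e-01 -9.33157590e-04 -2.43778690e-04]
```

View pics/top0.png

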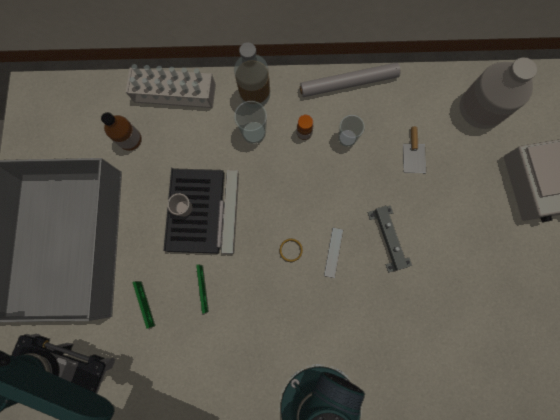

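View pics/scene0.png

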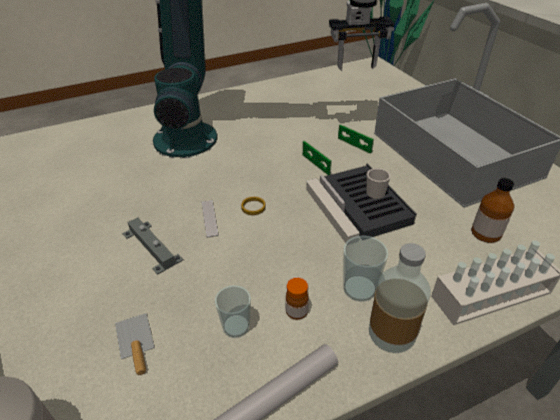

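The top view shows the board and kerb, with the kerb centred near px (231,212), and the rail near px (388,238) with its screws at about (388,225) and (396,250). The plate is hidden in the gap. I'll localise roughly and move the wrist camera over the gap.

```bash
cat > h.py <<'E'
from plant import r
import numpy as np, cv2
from scipy.spatial.transform import Rotation as Ro
def down(yaw): return (Ro.from_euler('z',yaw)*Ro.from_matrix(np.diag([-1,1,-1.]))).as_quat()
def cam(n):  # K, world_from_cam
    i=r.camera_info(n); K=np.array([[i['fx'],0,i['cx']],[0,i['fy'],i['cy']],[0,0,1]])
    if n!='wrist': return K,np.linalg.inv(i['view'])
    T=np.eye(4); T[:3,:3]=Ro.from_quat(r.get_orientation()).as_matrix(); T[:3,3]=r.get_tcp_pos()
    return K,T@i['tool_from_camera']
def ray(KT,px,z):  # pixels -> points on plane z
    K,T=KT; px=np.atleast_2d(px).astype(float)
    d=(T[:3,:3]@np.linalg.inv(K)@np.c_[px,np.ones(len(px))].T).T; o=T[:3,3]
    return o+d*((z-o[2])/d[:,2])[:,None]
def shot(n,f):
    kt=cam(n); im=r.capture(n); cv2.imwrite(f'pics/{f}.png',im[:,:,::-1]); np.savez(f'pics/{f}.npz',K=kt[0],T=kt[1]); return kt,im
def load(f):
    d=np.load(f'pics/{f}.npz'); return (d['K'],d['T']),cv2.imread(f'pics/{f}.png')[:,:,::-1]
E
python3 - <<'E'
from h import *
g=ray(cam('top'),[[222,212],[388,238]],0.032); print(g)
r.reach([g[0,0],g[0,1],0.20],down(0)); print(r.get_clock(), r.get_tcp_pos())
shot('wrist','w1'); print(r.get_qpos())
E
```

```text
[[ 0.52434584  0.26108361  0.032     ]
 [ 0.44243626 -0.2014654   0.032     ]]
1.7083 [0.52384969 0.26189621 0.20006285]
[ 3.66855695e-01  1.69500623e-01  1.30538648e+00  3.72060386e-04
  1.66652553e+00 -1.20536466e+00]
```

View pics/w1.png

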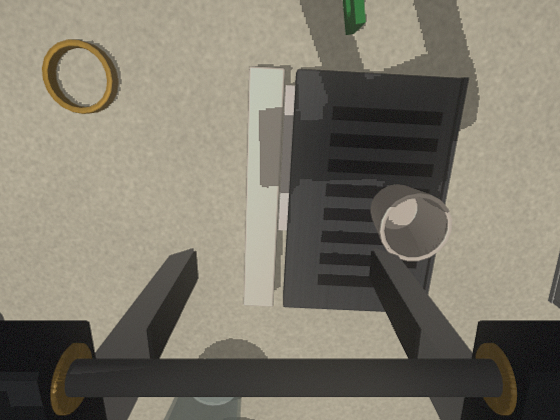

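The wrist view shows the kerb (cols 247–283), the board (cols 285–465), and the plate's top edge as a light strip at about cols 280–295, rows 84–232. I'll zoom in on the strip.

Run:
```python
import cv2
a=cv2.imread('pics/w1.png')[60:320,235:335]; cv2.imwrite('pics/w1c.png',cv2.resize(a,None,fx=2.3,fy=2.3,interpolation=cv2.INTER_NEAREST))
```

```text
(no output)
```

View pics/w1c.png

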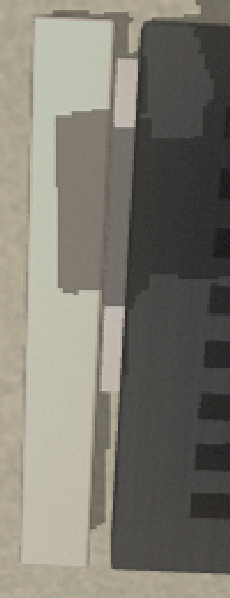

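Run:
```python
from h import *
kt,_=load('w1'); c=np.array([[127.5,57],[112,391]])/2.3+[235,60]
p=ray(kt,c,0.05); d=p[1]-p[0]; print(p,np.linalg.norm(d)); m=p.mean(0); yaw=np.arctan2(d[1],d[0]); print(m,yaw)
r.grip(0.04,20)
q=down(yaw)
r.reach([m[0],m[1],0.09],q)
kt,im=shot('wrist','w2')
print(r.servo_line([m[0],m[1],0.0435],feed=0.06,stop_force=6), r.get_tcp_pos())
r.grip(0.0,20); print(r.get_width(),r.get_wrist_force(),r.get_gripper_force(),r.get_clock())
```

```text
[[0.42514405 0.26991115 0.05      ]
 [0.55515708 0.26439325 0.05      ]] 0.1301300731089533
[0.49015057 0.2671522  0.05      ] -0.04241567275432565
False [0.49044669 0.26729285 0.04383953]
0.007915500959701682 [-0.78802465 -5.88118353  2.44784628] 19.911696016788483 4.8167
```

Run:
```python
from h import *
r.grip(0.0,35)
p=np.array(r.get_tcp_pos()); q=r.get_orientation()
r.servo_line(p+[0,0,0.10],feed=0.12); print(r.get_width(),r.get_wrist_force(),r.get_clock())
th=np.deg2rad(50)
for s in(1,-1):
    R=Ro.from_euler('x',s*th)*Ro.from_quat(down(0)); z=R.as_matrix()[:,2]
    q=R.as_quat(); P=[0.56,0.0+0.009*(-1)*np.sign(z[1]),0.13]
    j=r.ik(P,q); print(s,z,j)
    if j is not None: jl=r.ik([P[0],P[1],0.0325],q); print(jl)
    if j is None or jl is None: continue
    r.reach(P,q)
    hit=r.servo_line([P[0],P[1],0.0315],feed=0.08,stop_force=3)
    print(hit,r.get_tcp_pos(),r.get_wrist_force(),r.get_width(),r.get_clock())
    break
```

```text
0.007266472998793077 [-0.43810061 -0.26057834 -1.48011897] 6.0167
1 [ 0.          0.76604444 -0.64278761] [-0.54246706  0.36581229  1.45591542  0.73838224  1.79617663 -2.12343673]
[-0.54246706  0.47783495  1.51976922  0.71946318  1.66483576 -2.2420088 ]
False [ 0.56043893 -0.00921832  0.03198713] [ 0.1928245  -0.00867605 -0.82816338] 0.0073668590898517405 8.525
```

Run:
```python
from h import *
p=np.array(r.get_tcp_pos())
print(r.servo_line(p-[0,0,0.006],feed=0.02,stop_force=2.5),r.get_tcp_pos(),r.get_wrist_force())
shot('scene','s1'); im=cv2.imread('pics/s1.png')[140:280,120:300]; cv2.imwrite('pics/s1c.png',cv2.resize(im,None,fx=3,fy=3))
```

```text
True [ 0.56061432 -0.00928405  0.03104239] [ 0.15537044 -1.11696673  3.98178071]
```

View pics/s1c.png

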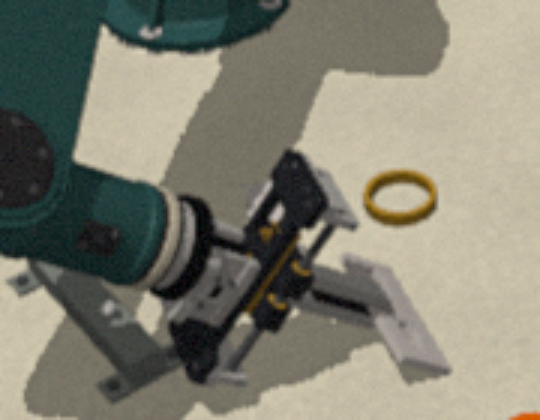

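Run:
```python
from h import *
r.grip(0.022); p=np.array(r.get_tcp_pos()); z=Ro.from_quat(r.get_orientation()).as_matrix()[:,2]
r.servo_line(p-0.07*z,feed=0.08)
print(r.get_tcp_pos(),r.get_wrist_force())
r.grip(0.08)
r.reach([0.48,-0.20,0.18],down(0)); print(r.get_tcp_pos()); r.hold(0.2); a=shot('wrist','wr')[1]
r.reach([0.58,-0.02,0.18],down(0)); r.hold(0.2); b=shot('wrist','wp')[1]
print(r.get_clock())
c=np.hstack([a[:300,80:480],b[:300,80:480]]); cv2.imwrite('pics/both.png',c[:,:,::-1])
```

```text
[ 0.55917491 -0.062097    0.07367591] [-1.03295557  0.16136314 -0.03885027]
[ 0.47969405 -0.19918124  0.17898065]
13.3667
```

View pics/both.png

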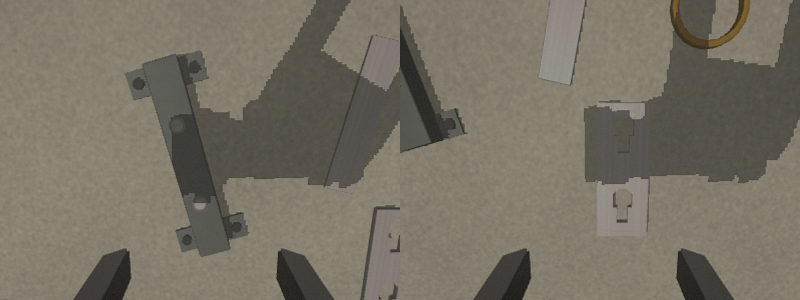

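The plate lies flat at full-image cols 277–328, rows 102–236, with its slots pointing image-down (world +x). The rail's screws are at full-image px (258,125) and (280,203). I'll zoom in once for exact points.

Run:
```python
import cv2,numpy as np
a=cv2.imread('pics/wr.png')[105:225,230:310]; b=cv2.imread('pics/wp.png')[95:245,255:345]
f=lambda x:cv2.convertScaleAbs(cv2.resize(x,None,fx=4,fy=4,interpolation=cv2.INTER_CUBIC),alpha=1.3)
a,b=f(a),f(b); a=cv2.copyMakeBorder(a,0,b.shape[0]-a.shape[0],0,0,0); cv2.imwrite('pics/z.png',np.hstack([a,b])); print(a.shape,b.shape)
```

```text
(600, 320, 3) (600, 360, 3)
```

View pics/z.png

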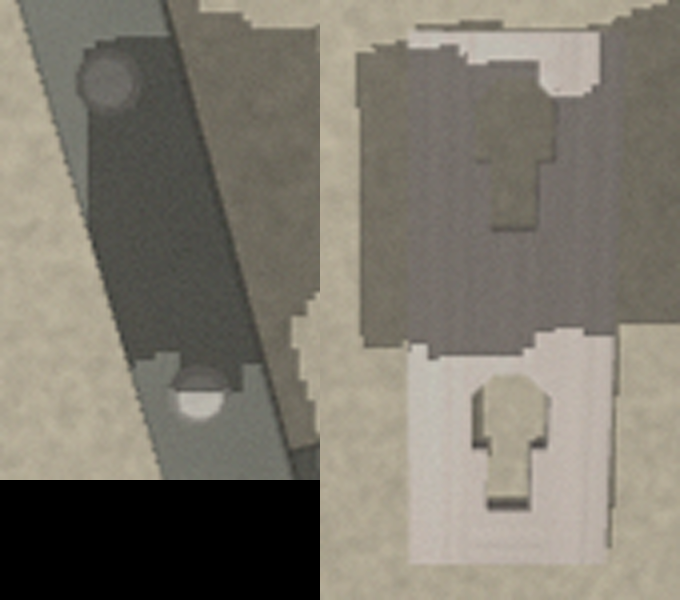

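Run:
```python
from h import *
ktr,_=load('wr'); ktp,_=load('wp')
s=ray(ktr,np.array([[109,82],[201,394]])/4+[230,105],.044); ds=s[1]-s[0]; print('screws',s,np.linalg.norm(ds),np.arctan2(ds[1],ds[0]))
f=lambda a: ray(ktp,(np.array(a)-[320,0])/4+[255,95],.008)
c=f([[408,31],[622,31],[607,563],[409,563]]); print(c,[np.linalg.norm(c[i]-c[i-1]) for i in range(4)],c.mean(0))
d=(c[2]+c[3]-c[0]-c[1]); print('yaw',np.arctan2(d[1],d[0]))
e=f([[514.5,230],[509.5,509]]); print('slot ends',e,np.linalg.norm(e[1]-e[0]),np.arctan2(*(e[1]-e[0])[1::-1]))
K,T=cam('top'); im=r.capture('top')
for P in s: 
    x=K@(np.linalg.inv(T)@np.r_[P,1])[:3]; print('in top',x[:2]/x[2])
```

```text
screws [[ 0.41237433 -0.2186696   0.044     ]
 [ 0.47905283 -0.19992804  0.044     ]] 0.06926231750088294 0.27400381115286554
[[ 0.4955658  -0.02519147  0.008     ]
 [ 0.49569409  0.02368786  0.008     ]
 [ 0.62537553  0.02446181  0.008     ]
 [ 0.62523727 -0.02592733  0.008     ]] [np.float64(0.129673548703385), np.float64(0.048879496686719884), np.float64(0.1296837439149543), np.float64(0.0503893313478074)] [ 0.56046817 -0.00074228  0.008     ]
yaw 0.0001468423083323714
slot ends [[ 5.40902216e-01 -2.42564131e-04  8.00000000e-03]
 [ 6.10809254e-01 -5.36859896e-04  8.00000000e-03]] 0.06990765806210766 -0.004209791053402469
in top [396.20068925 248.3252447 ]
in top [387.62018927 224.27860317]
```

Run:
```python
from h import *
q=down(-0.002); g=np.array([.5584,-.0006])
r.reach([*g,0.05],q); print(r.servo_line([*g,0.0095],feed=0.06,stop_force=5),r.get_tcp_pos())
r.grip(0.0,35); print(r.get_width(),r.get_wrist_force())
r.servo_line([*g,0.12],feed=0.12); print(r.get_width(),r.get_wrist_force())
u=np.array([np.cos(.274),np.sin(.274)]); t=np.array([.44571,-.2093])+.008*u
r.reach([*t,0.10],down(.274)); r.servo_line([*t,0.061],feed=.08); r.hold(.3)
print(r.get_tcp_pos(),r.get_clock())
_,im=shot('wrist','wh'); cv2.imwrite('pics/whc.png',cv2.resize(im[60:330,180:400],None,fx=2.2,fy=2.2,interpolation=2)[:,:,::-1])
```

```text
True [ 5.57156554e-01 -4.87759219e-04  8.29888328e-03]
0.04956534516267978 [-0.46171477 -0.51076831  3.7009737 ]
0.04943907662065235 [ 0.75760941 -0.78585591 -1.46089191]
[ 0.45374442 -0.20739347  0.06159246] 18.2167
```

View pics/whc.png

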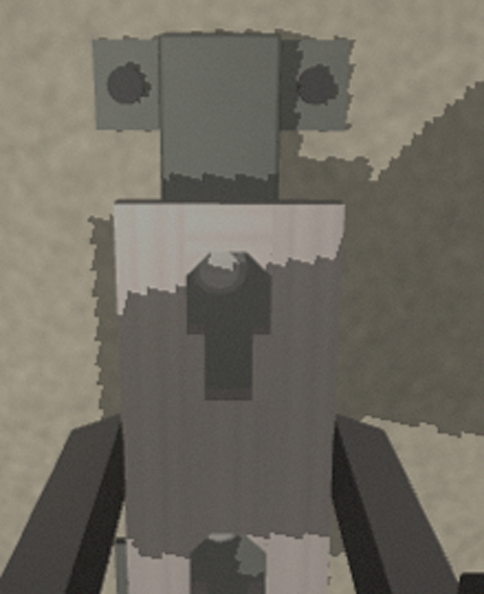

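Run:
```python
from h import *
kt,_=load('wh'); f=lambda a,z: ray(kt,np.array(a)/2.2+[180,60],z)[:,:2]
u=np.array([np.cos(.274),np.sin(.274)]); n=np.array([-u[1],u[0]]); F=np.c_[u,n]
t=np.array([.44571,-.2093])
zt=.0616-.0083+.008
e=f([[228.5,400],[229.5,201],[114,201],[345,201]],zt); h=f([[222,270]],.044)
print('plate centre from slot end / edge (rail frame)',(e[0]-t)@F+[.0195,0],(e[1]-t)@F+[.065,0],np.linalg.norm(e[2]-e[3]))
print('head',(h-t)@F, 'tcp',(r.get_tcp_pos()[:2]-t)@F)
```

```text
plate centre from slot end / edge (rail frame) [0.01183329 0.00180034] [0.01136042 0.00200613] 0.04972795719156914
head [[-0.03466297  0.00023832]] tcp [ 0.00817691 -0.00024752]
```

The hover view shows head 1 at crop (222,270) inside the opening, which is centred on col 229. The plate therefore needs to shift −1.25 mm along the rail and −1.7 mm across it.

Run:
```python
from h import *
u=np.array([np.cos(.274),np.sin(.274)]); n=np.array([-u[1],u[0]])
t=np.array([.44571,-.2093])+(.00818-.00125)*u+(-.00025-.0017)*n
r.servo_line([*t,0.0605],feed=.03); r.hold(.2)
print(r.servo_line([*t,0.0370],feed=.025,stop_force=5),r.get_tcp_pos(),r.get_wrist_force(),r.get_clock())
```

```text
True [ 0.45263649 -0.20913378  0.03824425] [0.41378092 0.01119865 4.4856919 ] 19.5417
```

Run:
```python
from h import *
u=np.array([np.cos(.274),np.sin(.274)]); n=np.array([-u[1],u[0]])
p=np.array(r.get_tcp_pos()); U=np.r_[u,0]
s=p+[0,0,.0006]; r.servo_line(s,feed=.02)
print(r.servo_line(s-.018*U,feed=.03,stop_force=10),(np.array(r.get_tcp_pos())-p)@U,r.get_wrist_force())
print(r.servo_line(s-.0235*U,feed=.012,stop_force=5),(np.array(r.get_tcp_pos())-p)@U,r.get_wrist_force(),r.get_tcp_pos(),r.get_width(),r.get_clock())
```

```text
False -0.01797359601219715 [-0.38147849  0.78429142 -1.38646721]
True -0.021933408296537924 [ 2.95481566 -0.03634425  0.36711145] [ 0.43145511 -0.21483321  0.03836287] 0.04954393096669724 21.025
```

Run:
```python
from h import *
U=np.array([np.cos(.274),np.sin(.274),0]); p=np.array(r.get_tcp_pos())
a=p+.0014*U; a[2]=.0386; r.servo_line(a,feed=.01)
print(r.servo_line(a-[0,0,.002],feed=.01,stop_force=3),r.get_tcp_pos(),r.get_wrist_force())
r.grip(0.064); p=np.array(r.get_tcp_pos()); r.servo_line([p[0],p[1],0.15],feed=.1)
b=p+.04*U; r.reach([b[0],b[1],.17],down(.274)); r.hold(.2); _,im=shot('wrist','wf'); print(r.get_clock(),r.get_wrist_force())
cv2.imwrite('pics/wfc.png',cv2.resize(im[60:270,180:400],None,fx=2.8,fy=2.8,interpolation=2)[:,:,::-1])
```

```text
True [ 0.43243112 -0.21429128  0.03830895] [-0.55341451 -0.7315702   3.32055845]
23.9083 [0.28947914 0.19824132 1.47175678]
```

View pics/wfc.png

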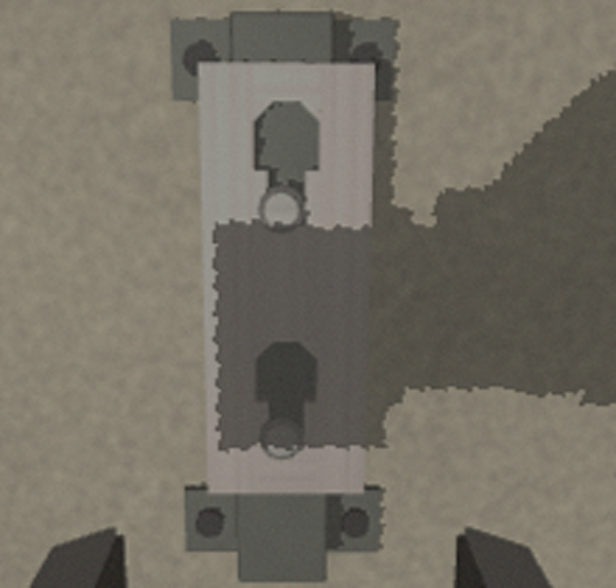

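Both heads, at crop (281,210) and (282,438), cover the slot ends. The plate lies flat on the rail, so I'm handing it in.

```bash
python3 -c "
from plant import r
print(r.job_done())"
```

```text
the job is handed in; nothing more can be done
None
```

I pulled the plate from the gap, laid it flat on the bench and let go. I then mounted it on the rail with both screws home in the narrow ends of the keyholes, and handed the job in at about 24 s on the robot's clock.

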